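# Feel how much cheese is left in the grater and set its marker

### The arm

A 7-joint arm with a two-finger parallel gripper is mounted at the origin on a cart in front of the work surface, level with it; the furniture and walls round the work are solid. World frame = base frame: x ahead of the robot, y to its left, z up, the work surface at z = 0. Lengths are in m, angles in rad, forces in N, time in s.
With the tool pointing down it reaches from about 0.4 to 0.85 m from the base axis. Payload 10.4 kg.
Tool frame: the origin (TCP) lies at the very end of the fingers, on their centre line; the grasp point (between the pads) lies 19 mm behind it (r.pinch_z is the distance from the TCP to the grasp point, in m); z points along the fingers, y is the line along which they close (so a half turn about z gives the same grasp; the last joint's range is limited). The gripper opens to 87 mm and grips with 3 to 60 N. Pads are 19 mm wide; open, the fingers measure 117 mm over their backs; the gripper's body (75 mm by 190 mm) begins 51 mm behind the grasp point.
Start: joints at [-1.161, 0.332, -0.065, 1.46, 0.022, 1.35, -0.088], TCP at [0.262, 0.567, 0.223] pointing down, gripper open.
Joint ranges: [-2.6, 2.6], [-0.5, 2.12], [-1.47, 1.34], [0.16, 2.42], [-1.27, 4.41], [0.06, 2.06], [-2.6, 2.6]. Speed limits (rad/s): [2.22, 2.22, 2.79, 2.79, 3.14, 3.14, 3.14].

### API

Orientations are given as a unit quaternion [x, y, z, w].
In Python, from bench import r, camera gives the robot as it stands. The module is installed in compiled form; this text tells all that it offers.
- The arm moves only by the shell command python3 -m pendant 'ROWS' [FORCE]. ROWS is JSON, a list of rows, each an object with "dp": the shift along the tool's x, y, z as a fraction of full scale, a list of three; "rotation": the turn, a rotation vector about the tool's x, y, z as a fraction of full scale, a list of three; "jaw": the opening, from 0 (shut) to 1 (fully open). A call has 1 to 8 rows; each row is the pose to reach, as a shift and turn from the pose commanded when the call began, along the tool's axes at that moment, turning the shorter way round; what a row does not reach only later rows make up. Full scale, the value 1, is 0.15 m for a shift and 2 pi rad for a turn. A row lasts 1/8 s, in which the tool goes at most 62.5 mm and 10.7 degrees, less where a joint would pass 70% of its speed; a pose out of reach is approached as far as the arm can. A call with a number of a shift or a turn outside -1 to 1 is refused whole. A call with a gripper value outside its range is refused whole. The fingers move at their own pace and stop on an object; FORCE is the grip in N (left out, the last holds). Time passes only in rows, so rows that repeat a pose let the fingers close. It gives the time, the measured TCP pose, the force, the opening and the grip force at its end, in the units of the state.
- r.read_state(): the state, without advancing time (a new reading comes with each control period).
- camera(name): name is "scene" or "top"; returns a dict with "image" (420x560x3 uint8, red, green, blue), "z_map" (420x560 float32, m along the optical axis (not along the pixel's ray), 0 where there is no reading), "mtx" (3x3 intrinsics, pixels), "T" (4x4, takes a point from camera to world coordinates). Camera axes: x right, y down, z forward; pixel columns grow to the right and rows downward; lengths in m; the calibration is good to about 2 mm. A picture is of the moment at which its call begins.
- r.close_job(): hands the job in; it is judged then, once.
The state is a dict: "time": time; "joint_positions": joint angles; "joint_vel": joint speeds; "joint_torque": joint torques, N m; "ee_pos": TCP position; "eef_rot": TCP orientation; "ft_force": force on the tool from outside, world axes, zero at the start; "torque": the same for the moment, N m; "width": finger opening in m; "grip_force": force on a finger pad.
Only numpy, scipy, OpenCV 4.12 (cv2) and the standard library are available. Lean on these libraries where they do the work, as an engineer would, in place of code of your own. Each camera call takes 0.05 s, during which the arm holds its last target. There are 200 camera calls.

### The job

Find out how far the feed lever of the bench cheese grater travels before it bites on the block of cheese inside: press it round by its upright grip until the resistance firms up to about 10 N, never more than 18 N, hold it there for about half a second, then let it come back home. The press carries the thin pointer along and leaves it at the farthest travel; note this by sliding the marker on the scale round until its tip lines up with the pointer's tip. Do not touch the pointer itself, and leave the lemon, the jam jar and the garlic bulb where they are.

Things in the scene. Friction and masses are not known exactly. Their poses are not given: they have to be found in the camera images.
- grater: bench cheese grater, fixed: white deck, top 16 mm above the worktop, own x -225..45 mm, own y -160..200 mm. Origin: foot of the vertical pivot axis (worktop height) about which lever, pointer and marker turn; own -x to the deck's front, own +y to the barrel's side. Arc scale at radius 195 mm. Zero is the end away from the barrel; all move from it towards the barrel, clockwise from above
- hopper: closed steel barrel with a drum at its end, fixed to the grater, same origin and axes as the grater: own x -107..-15 mm, own y 62..203 mm, top 82 mm above the worktop. A block of hard cheese lies unseen in it; where the lever bites on it differs every time, between 0.5 and 1.0 rad of lever travel
- plunger: steel push rod, 12 mm thick, which the lever drives into the barrel; it moves along the grater's own y; origin at the pivot foot when the lever is home. Not handled
- lever: aluminium feed lever, 16 mm wide, 40 to 52 mm above the worktop, reaching 153 mm from the pivot. Origin at the pivot foot, own x along the lever. Starts home (zero) and springs back there when let go. Free swing takes 1 to 3 N at the grip; once it bites, the force at the grip rises about 1 to 2 N per mm of grip travel. End stop at 1.2 rad, past any bite
- lever_grip (a point): middle of the lever's upright black round grip, 140 mm from the pivot axis: 22 mm thick, from 52 to 115 mm above the worktop; this point is at 90 mm
- pointer: thin dark steel drag pointer under the lever, 20 to 24 mm above the worktop, with a small upright peg (52 mm high, radius 100 mm) on the barrel side that the lever pushes. Origin at the pivot foot, own x along it. Starts under the lever at zero; friction keeps it where the lever has pushed it when the lever springs back
- pointer_tip (a point): end of the pointer, 168 mm from the pivot axis, 22 mm above the worktop
- marker: black marker that slides round the arc scale with about 1 N of friction and stays where it is left. Origin at the pivot foot, own x points from the pivot to the marker. Starts within 0.25 rad of zero
- marker_knob (a point): top of the marker's upright round knob, 14 mm thick, 195 mm from the pivot axis, standing from 25 to 61 mm above the worktop
- marker_tip (a point): inward nose of the marker, 168 mm from the pivot axis, 22 mm above the worktop, on the same radius line as the knob; lies on the pointer's tip, seen from above, when lined up
- lemon: a lemon 72 x 55 x 56 mm, to be left alone; origin under its centre
- jam_jar: a jam jar 72 mm thick, 102 mm tall, to be left alone; origin under its centre
- garlic: a bulb of garlic 60 mm thick, 59 mm tall, to be left alone; origin under its centre

How it is judged:
On the way:
1. the lever is pressed until the plunger bites firmly on the cheese (over 10 N between plunger and cheese, about 7 N at the grip), for 0.3 s (contact force between plunger and hopper above 10 N), for 0.3 s.
At the end, for the whole second after the job is handed in: The marker's tip lies within 5 mm (half a division) of the pointer's tip, the pointer stands where the press left it (over 50 mm from its start), the lever is back home (grip within 15 mm of its start), marker at rest; lemon, jam jar and garlic within 20 mm of where they were (horizontal distance between marker_tip and pointer_tip below 0.005 m and distance of lever_grip from where it was at the start of the episode below 0.015 m and distance of pointer_tip from where it was at the start of the episode above 0.05 m and linear speed of marker below 0.01 m/s and distance of each of lemon, jam_jar, garlic from where it was at the start of the episode below 0.02 m); the robot touches nothing.
It fails at once if the cheese is pressed too hard (over 44 N between plunger and cheese, about 20 N at the grip) (contact force between plunger and hopper above 44 N).
It fails at once if the robot touches the pointer (over 1 N) (contact force between any of the arm, the fingers and pointer above 1 N).
It fails at once if a bystander is pushed away (over 20 mm) (distance of any of lemon, jam_jar, garlic from where it was at the start of the episode above 0.02 m).
It also fails if it takes over 64 s, if anything falls off the work surface, if the arm or the gripper's body presses on something with over 40 N, if the wrist force passes 120 N, or if a joint passes its speed limit or range.

## Working session

There is one attempt and no reset: what is moved stays moved. The work goes in short steps, Python scripts to look and compute and a shell command to move; the robot and the scene stay as the last step left them, time stands still between calls to the robot, and variables do not carry over. Pictures are saved under pics/ and viewed, at most 10 in all, crops included, and the job is handed in when it is done.

```bash
mkdir -p pics
cat > h.py <<'E'
import numpy as np, cv2
from bench import r, camera
def snap(n,f):
    c=camera(n); np.savez(f'pics/{f}.npz',**c); cv2.imwrite(f'pics/{f}.png',cv2.cvtColor(c['image'],cv2.COLOR_RGB2BGR)); return c
def ray(c,u,v,z):  # intersect pixel ray with plane z
    d=np.linalg.inv(c['mtx'])@[u,v,1]; d=c['T'][:3,:3]@d; o=c['T'][:3,3]
    return o+d*(z-o[2])/d[2]
def dep(c,u,v):
    z=c['z_map'][int(v),int(u)]; p=np.linalg.inv(c['mtx'])@[u,v,1]*z
    return c['T'][:3,:3]@p+c['T'][:3,3]
def proj(c,p):
    q=np.linalg.inv(c['T'])@np.append(p,1); q=c['mtx']@q[:3]; return q[:2]/q[2]
E
python3 - <<'E'
from h import *
for n in('top','scene'):
    c=snap(n,n+'0'); print(n,c['T'].round(3).tolist(),c['mtx'].round(1).tolist())
s=r.read_state(); print(s)
E
```

```text
top [[0.116, -0.971, 0.207, 0.345], [-0.993, -0.114, 0.02, -0.076], [0.004, -0.208, -0.978, 1.137], [0.0, 0.0, 0.0, 1.0]] [[424.5, 0.0, 283.1], [0.0, 424.5, 216.4], [0.0, 0.0, 1.0]]
scene [[0.738, -0.469, 0.485, 0.067], [-0.674, -0.496, 0.547, -0.601], [-0.016, -0.73, -0.683, 0.74], [0.0, 0.0, 0.0, 1.0]] [[424.6, 0.0, 280.8], [0.0, 424.6, 211.7], [0.0, 0.0, 1.0]]
{'time': 0.1, 'joint_positions': array([-1.1606032 ,  0.3328247 , -0.06470897,  1.46088058,  0.02157911,
        1.34989585, -0.08846987]), 'joint_vel': array([-0.0005981 , -0.00087608, -0.00139129, -0.00316934, -0.000556  ,
       -0.00056953,  0.00156091]), 'joint_torque': array([ 9.76442170e-04, -6.24543571e+01,  2.45252793e-02, -3.90714741e+01,
       -6.14751200e-02,  3.67681368e-02,  8.09949279e-05]), 'ee_pos': array([0.26197218, 0.56705195, 0.22181241]), 'eef_rot': array([ 2.14685347e-01,  9.76683045e-01, -6.45378429e-04, -1.23173437e-04]), 'ft_force': array([-0.25431681,  0.17975626, -0.54871968]), 'torque': array([-0.01822039, -0.0210717 ,  0.01596955]), 'grip_force': 0.0, 'width': 0.08708926081374611}
```

View pics/top0.png

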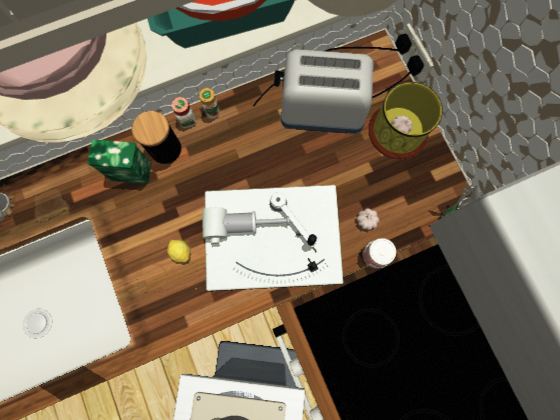

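View pics/scene0.png

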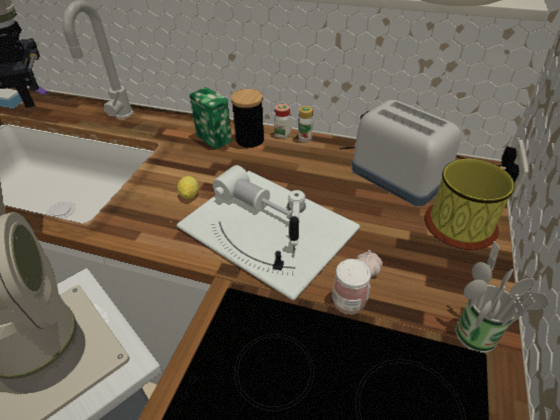

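The top view shows the grater with its pivot near (278,201), lever grip near (312,240), marker near (313,265) and barrel on the left. The lemon (178,251), garlic (368,218) and jar (379,253) are clear of the arc. Next I'll enlarge it.

Run:
```python
from h import *
i=cv2.imread('pics/top0.png')[175:300,195:350]; cv2.imwrite('pics/c1.png',cv2.resize(i,None,fx=4.8,fy=4.8,interpolation=cv2.INTER_CUBIC))
c=np.load('pics/top0.npz')
# deck corners by colour
for u,v in [(206,192),(335,187),(342,284),(207,290)]: print(ray(c,u,v,.016).round(4))
for u,v in [(278,201),(310,238),(312,238),(313,263),(314,265),(240,222),(213,222)]: print(u,v,dep(c,u,v).round(4))
```

```text
[0.6256 0.1638 0.016 ]
[ 0.6811 -0.1851  0.016 ]
[ 0.4212 -0.2272  0.016 ]
[0.3649 0.1206 0.016 ]
278 201 [ 0.6129 -0.0362  0.0588]
310 238 [ 0.5155 -0.1266  0.1171]
312 238 [ 0.5167 -0.1316  0.1134]
313 263 [ 0.4624 -0.1437  0.0575]
314 265 [ 0.4572 -0.1465  0.0618]
240 222 [0.5431 0.0531 0.0733]
213 222 [0.5336 0.1202 0.0808]
```

View pics/c1.png

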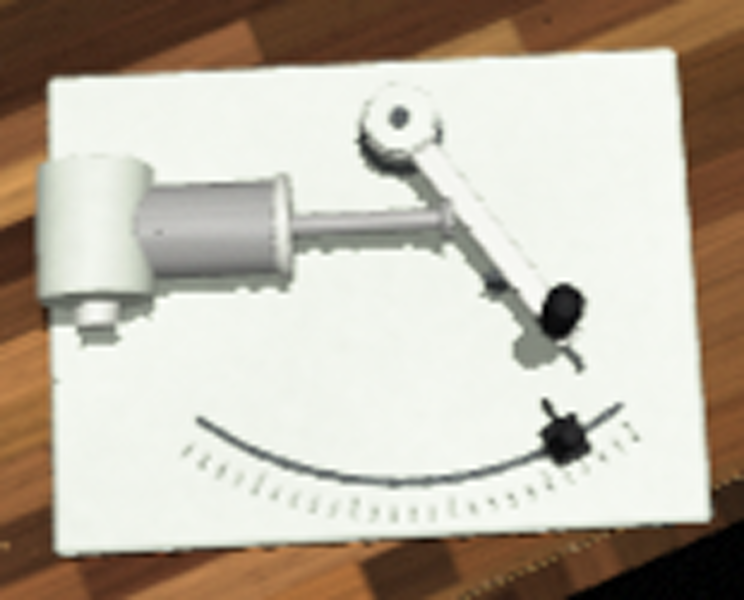

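The crop shows deck corners at about (50,77), (672,50), (710,520), (57,553). The pivot cap is at (399,117), the grip top at (565,300), the knob at (566,435), the marker nose at (545,403) and the pointer tip at (580,367).

```bash
cat >> h.py <<'E'
def pose(P,W):
    a=P-P.mean(0); b=W-W.mean(0); t=np.arctan2((a[:,0]*b[:,1]-a[:,1]*b[:,0]).sum(),(a*b).sum())
    R=np.array([[np.cos(t),-np.sin(t)],[np.sin(t),np.cos(t)]]); return t,W.mean(0)-R@P.mean(0),R
E
python3 - <<'E'
from h import *
c=np.load('pics/top0.npz')
f=lambda x,y,z: ray(c,195+x/4.8-.4,175+y/4.8-.4,z)[:2]
P=np.array([[45,200],[45,-160],[-225,-160],[-225,200]])/1e3
W=np.array([f(50,77,.016),f(672,50,.016),f(710,520,.016),f(57,553,.016)])
t,o,R=pose(P,W); print('yaw',t,'piv',o,'res mm',((P@R.T+o-W)*1e3).round(1).tolist())
for n,a in dict(grip=(565,298,.115),knob=(567,430,.061),ntip=(545,403,.022),ptip=(581,368,.022),piv=(399,117,.06)).items():
    w=f(*a); l=R.T@(w-o); print(n,w.round(4),'r',np.hypot(*l).round(4),'ang world',np.arctan2(*(w-o)[::-1]).round(4),'own',np.arctan2(l[1],l[0]).round(4))
# cap from depth
zm=c['z_map']; v,u=np.mgrid[0:420,0:560]
p=np.stack([(u-c['mtx'][0,2])/c['mtx'][0,0]*zm,(v-c['mtx'][1,2])/c['mtx'][1,1]*zm,zm],-1)@c['T'][:3,:3].T+c['T'][:3,3]
for n,(w,r_,lo,hi) in dict(grip=(f(565,298,.115),.02,.09,.13),knob=(f(567,430,.061),.018,.045,.08),piv=(o,.03,.03,.09),jar=(ray(c,380,246,.1)[:2],.06,.03,.12),gar=(ray(c,368,217,.05)[:2],.04,.02,.08)).items():
    m=(np.hypot(*(p[...,:2]-w).transpose(2,0,1))<r_)&(p[...,2]>lo)&(p[...,2]<hi)&(zm>0)
    q=p[m]; print(n,len(q),q.mean(0).round(4),q[:,2].max().round(3),q.min(0).round(3),q.max(0).round(3))
E
```

```text
yaw 0.16604671809843613 piv [ 0.61833274 -0.03551111] res mm [[0.5, 2.1], [2.6, -2.4], [-1.2, -2.2], [-1.9, 2.5]]
grip [ 0.5197 -0.1319] r 0.1379 ang world -2.3673 own -2.5334
knob [ 0.459  -0.1431] r 0.1923 ang world -2.5478 own -2.7138
ntip [ 0.4764 -0.132 ] r 0.1717 ang world -2.5444 own -2.7105
ptip [ 0.4979 -0.1497] r 0.166 ang world -2.3829 own -2.5489
piv [ 0.6179 -0.0348] r 0.0008 ang world 2.1075 own 1.9415
grip 70 [ 0.5159 -0.1325  0.1103] 0.118 [ 0.507 -0.143  0.091] [ 0.528 -0.123  0.118]
knob 26 [ 0.4566 -0.1459  0.0581] 0.063 [ 0.451 -0.152  0.048] [ 0.463 -0.14   0.063]
piv 221 [ 0.6145 -0.0378  0.0559] 0.063 [ 0.593 -0.059  0.034] [ 0.638 -0.016  0.063]
jar 768 [ 0.5025 -0.3021  0.0911] 0.106 [ 0.47 -0.34  0.03] [ 0.577 -0.272  0.106]
gar 349 [ 0.5977 -0.2777  0.0385] 0.06 [ 0.573 -0.31   0.023] [ 0.63 -0.25  0.06]
```

```bash
cat >> h.py <<'E'
from scipy.spatial.transform import Rotation as Ro
PIV=np.array([.6182,-.0355]); Z0=-2.375
def polar(rad,ang,tan=0):  # ang = travel from zero (clockwise), tan = offset along travel direction
    a=Z0-ang; return PIV+rad*np.array([np.cos(a),np.sin(a)])+tan*np.array([np.sin(a),-np.cos(a)])
def rows(x,y,z,yaw,base=None):
    """dp, rot fractions to put TCP at xyz with tool z down and tool x at world yaw (deg)"""
    s=r.read_state(); p,R=base or (s['ee_pos'],Ro.from_quat(s['eef_rot']))
    T=Ro.from_euler('z',yaw,degrees=True)*Ro.from_euler('x',180,degrees=True)
    return (R.inv().apply(np.array([x,y,z])-p)/.15).round(3).tolist(),((R.inv()*T).as_rotvec()/2/np.pi).round(4).tolist()
def st():
    s=r.read_state(); R=Ro.from_quat(s['eef_rot']).as_matrix(); t=np.degrees(np.arctan2(R[1,0],R[0,0]))
    print('t',round(s['time'],2),'p',s['ee_pos'].round(4),'yaw',t.round(2),'zax',R[:,2].round(3),'F',s['ft_force'].round(2),'w',round(s['width'],3),'J',s['joint_positions'].round(2))
E
P='python3 -m pendant'
J='"rotation":[0,0,0],"jaw":0'
$P '[{"dp":[-1,-1,0],"rotation":[0,0,0],"jaw":0},{"dp":[-1,-1,0],"rotation":[0,0,0],"jaw":0},{"dp":[-1,-1,0],"rotation":[0,0,0],"jaw":0},{"dp":[-1,-1,0],"rotation":[0,0,0],"jaw":0},{"dp":[-1,-1,0],"rotation":[0,0,0],"jaw":0}]' 20
$P '[{"dp":[-1,-1,0],"rotation":[0,0,0],"jaw":0},{"dp":[-1,-1,0],"rotation":[0,0,0],"jaw":0},{"dp":[-1,-1,0],"rotation":[0,0,0],"jaw":0},{"dp":[-1,-1,0],"rotation":[0,0,0],"jaw":0},{"dp":[-1,-1,0],"rotation":[0,0,0],"jaw":0}]'
python3 -c 'from h import *
st(); print(rows(*polar(.14,0,-.045),.22,134))'
```

```text
time: 0.72
ee_pos: [0.3364, 0.3665, 0.2226]
eef_rot: [0.216, 0.976, -0.0, 0.0]
ft_force: [0.3, 0.8, -0.2]
width: 0.0452
grip_force: 0.0
time: 1.35
ee_pos: [0.4091, 0.1688, 0.2225]
eef_rot: [0.216, 0.976, 0.0, 0.0]
ft_force: [-0.2, 1.3, -0.4]
width: 0.0017
grip_force: 0.0
t 1.35 p [0.4091 0.1688 0.2225] yaw 155.09 zax [ 0.  0. -1.] F [-0.22  1.35 -0.42] w 0.002 J [-0.74 -0.09  0.23  1.92  0.02  1.3   0.62]
([-1.781, -1.626, 0.017], [0.0, -0.0, 0.0586])
```

```bash
P='python3 -m pendant'
$P '[{"dp":[-0.9,-0.8,0],"rotation":[0,0,0],"jaw":0},{"dp":[-0.9,-0.8,0],"rotation":[0,0,0],"jaw":0},{"dp":[-0.9,-0.8,0],"rotation":[0,0,0],"jaw":0},{"dp":[-0.9,-0.8,0],"rotation":[0,0,0],"jaw":0},{"dp":[-0.9,-0.8,0],"rotation":[0,0,0],"jaw":0}]'
$P '[{"dp":[-0.88,-0.82,0],"rotation":[0,0,0.0586],"jaw":0},{"dp":[-0.88,-0.82,0],"rotation":[0,0,0.0586],"jaw":0},{"dp":[-0.88,-0.82,0],"rotation":[0,0,0.0586],"jaw":0},{"dp":[-0.88,-0.82,0],"rotation":[0,0,0.0586],"jaw":0},{"dp":[-0.88,-0.82,0],"rotation":[0,0,0.0586],"jaw":0},{"dp":[-0.88,-0.82,0],"rotation":[0,0,0.0586],"jaw":0}]'
python3 -c 'from h import *
st(); print(rows(*polar(.14,0,-.045),.072,134),rows(*polar(.14,0,-.045),.13,134));c=snap("top","top1");snap("scene","scene1")
s=cv2.imread("pics/top1.png")[150:310,190:400];t=cv2.imread("pics/scene1.png")[150:310,180:390]
cv2.imwrite("pics/c2.png",cv2.resize(np.vstack([s,t]),None,fx=1.8,fy=1.8))'
```

```text
time: 1.98
ee_pos: [0.4809, 0.0059, 0.2222]
eef_rot: [0.214, 0.977, -0.0, -0.0]
ft_force: [0.4, -0.0, 0.1]
width: 0.0007
grip_force: 0.0
time: 2.72
ee_pos: [0.5494, -0.1607, 0.2224]
eef_rot: [0.388, 0.922, 0.001, -0.0]
ft_force: [-0.4, 0.0, 0.3]
width: 0.0005
grip_force: 0.0
t 2.73 p [ 0.5494 -0.1607  0.2224] yaw 134.31 zax [ 0.     0.001 -1.   ] F [-0.43  0.03  0.29] w 0.0 J [-0.34  0.24  0.65  1.64 -0.15  1.32  1.1 ]
([-0.018, -0.025, 1.003], [0.0001, -0.0001, 0.0009]) ([-0.017, -0.025, 0.616], [0.0001, -0.0001, 0.0009])
```

View pics/c2.png

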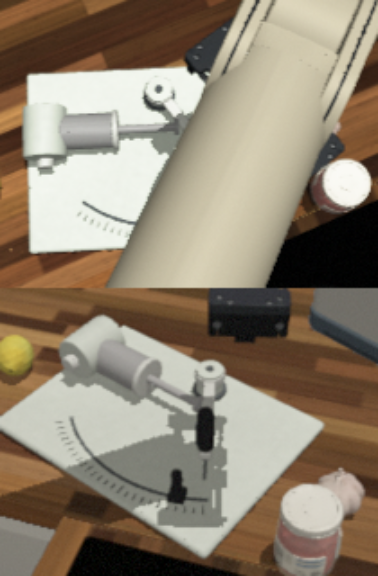

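The arm hides the grater from above. The scene view (lower half) shows the gripper over the far-right side, clear of the jar and garlic. I'll descend now.

```bash
P='python3 -m pendant'
$P '[{"dp":[-0.02,-0.025,0.4],"rotation":[0,0,0.001],"jaw":0},{"dp":[-0.02,-0.025,0.7],"rotation":[0,0,0.001],"jaw":0},{"dp":[-0.02,-0.025,0.98],"rotation":[0,0,0.001],"jaw":0},{"dp":[-0.02,-0.025,0.98],"rotation":[0,0,0.001],"jaw":0},{"dp":[-0.02,-0.025,0.98],"rotation":[0,0,0.001],"jaw":0}]'
$P '[{"dp":[0.05,0,0],"rotation":[0,0,0],"jaw":0},{"dp":[0.1,0,0],"rotation":[0,0,0],"jaw":0},{"dp":[0.14,0,0],"rotation":[0,0,0],"jaw":0},{"dp":[0.18,0,0],"rotation":[0,0,0],"jaw":0},{"dp":[0.18,0,0],"rotation":[0,0,0],"jaw":0}]'
python3 -c 'from h import *
st(); 
for a in (0,.1,.2,.3,.4,.5): print(a,rows(*polar(.14,a,-.021),.075,134-np.degrees(a)))'
```

```text
time: 3.45
ee_pos: [0.5495, -0.168, 0.0773]
eef_rot: [0.393, 0.92, 0.0, 0.001]
ft_force: [1.0, -0.5, 0.4]
width: 0.0004
grip_force: 0.0
time: 4.08
ee_pos: [0.5298, -0.1483, 0.0757]
eef_rot: [0.393, 0.92, 0.0, 0.0]
ft_force: [0.5, -0.9, 0.6]
width: 0.0004
grip_force: 0.3
t 4.08 p [ 0.5298 -0.1483  0.0757] yaw 133.77 zax [ 0.  0. -1.] F [ 0.52 -0.89  0.62] w 0.0 J [-0.33  0.34  0.61  1.86 -0.23  1.02  1.14]
0 ([-0.007, 0.013, 0.005], [0.0001, 0.0, -0.0006])
0.1 ([0.087, 0.003, 0.005], [0.0001, 0.0, 0.0153])
0.2 ([0.181, 0.003, 0.005], [0.0001, 0.0, 0.0312])
0.3 ([0.275, 0.012, 0.005], [0.0001, 0.0, 0.0471])
0.4 ([0.367, 0.031, 0.005], [0.0001, 0.0, 0.063])
0.5 ([0.457, 0.059, 0.005], [0.0001, -0.0, 0.0789])
```

```bash
P='python3 -m pendant'
$P '[{"dp":[0.04,0.008,0.005],"rotation":[0,0,0.007],"jaw":0},{"dp":[0.087,0.003,0.005],"rotation":[0,0,0.015],"jaw":0},{"dp":[0.134,0.002,0.005],"rotation":[0,0,0.023],"jaw":0},{"dp":[0.181,0.003,0.005],"rotation":[0,0,0.031],"jaw":0},{"dp":[0.228,0.007,0.005],"rotation":[0,0,0.039],"jaw":0},{"dp":[0.275,0.012,0.005],"rotation":[0,0,0.047],"jaw":0},{"dp":[0.321,0.021,0.005],"rotation":[0,0,0.055],"jaw":0},{"dp":[0.367,0.031,0.005],"rotation":[0,0,0.063],"jaw":0}]'
python3 -c 'from h import *
st(); 
for a in (.4,.425,.45,.475,.5,.525,.55,.575,.6,.65,.7): print(a,rows(*polar(.14,a,-.021),.075,134-np.degrees(a)))'
```

```text
time: 5.08
ee_pos: [0.4956, -0.1059, 0.075]
eef_rot: [0.567, 0.824, 0.0, 0.001]
ft_force: [2.1, -1.9, -0.3]
width: 0.0005
grip_force: 1.4
t 5.08 p [ 0.4956 -0.1059  0.075 ] yaw 110.95 zax [ 0.001 -0.    -1.   ] F [ 2.09 -1.89 -0.3 ] w 0.0 J [-0.49  0.25  0.68  1.97 -0.18  0.99  0.65]
0.4 ([0.005, -0.002, -0.0], [0.0001, 0.0001, -0.0004])
0.425 ([0.028, -0.005, -0.0], [0.0001, 0.0001, 0.0036])
0.45 ([0.052, -0.008, -0.0], [0.0001, 0.0001, 0.0076])
0.475 ([0.075, -0.01, -0.0], [0.0001, 0.0001, 0.0116])
0.5 ([0.099, -0.011, -0.0], [0.0001, 0.0001, 0.0155])
0.525 ([0.122, -0.012, -0.0], [0.0001, 0.0001, 0.0195])
0.55 ([0.146, -0.012, -0.0], [0.0002, 0.0001, 0.0235])
0.575 ([0.17, -0.012, -0.0], [0.0002, 0.0001, 0.0275])
0.6 ([0.193, -0.011, -0.0], [0.0002, 0.0001, 0.0315])
0.65 ([0.24, -0.008, -0.0], [0.0002, 0.0001, 0.0394])
0.7 ([0.287, -0.002, -0.0], [0.0002, 0.0001, 0.0474])
```

```bash
P='python3 -m pendant'
$P '[{"dp":[0.028,-0.005,0],"rotation":[0,0,0.004],"jaw":0},{"dp":[0.052,-0.008,0],"rotation":[0,0,0.008],"jaw":0},{"dp":[0.075,-0.01,0],"rotation":[0,0,0.012],"jaw":0},{"dp":[0.099,-0.011,0],"rotation":[0,0,0.0155],"jaw":0},{"dp":[0.11,-0.0115,0],"rotation":[0,0,0.0175],"jaw":0}]'
python3 -c 'from h import *
st(); 
for a in (.525,.55,.575,.6,.65): print(a,rows(*polar(.14,a,-.021),.075,134-np.degrees(a)))'
```

```text
time: 5.7
ee_pos: [0.4876, -0.0907, 0.0748]
eef_rot: [0.611, 0.792, 0.0, -0.0]
ft_force: [1.5, -0.6, 1.1]
width: 0.0001
grip_force: 1.1
t 5.7 p [ 0.4876 -0.0907  0.0748] yaw 104.72 zax [ 0.  0. -1.] F [ 1.46 -0.59  1.12] w 0.0 J [-0.53  0.22  0.69  2.   -0.17  0.98  0.5 ]
0.525 ([0.009, 0.0, -0.001], [0.0, -0.0, 0.0022])
0.55 ([0.032, -0.002, -0.001], [0.0, -0.0, 0.0062])
0.575 ([0.056, -0.005, -0.001], [0.0, -0.0, 0.0102])
0.6 ([0.079, -0.006, -0.001], [0.0, -0.0, 0.0142])
0.65 ([0.126, -0.008, -0.001], [0.0, -0.0, 0.0221])
```

```bash
cat > chk.py <<'E'
from h import *; import sys
st(); s=r.read_state(); a=Z0-np.arctan2(*(s['ee_pos'][:2]-PIV)[::-1]); a=np.mod(a,2*np.pi)
R=Ro.from_quat(s['eef_rot']).as_matrix(); f=-s['ft_force']@R[:,0]
print('push',f.round(2)); sys.exit(f>float(sys.argv[1]))
E
P='python3 -m pendant'; 
python3 -m pendant '[{"dp":[0.019,-0.0026,0],"rotation":[0,0,0.0032],"jaw":0},{"dp":[0.037,-0.005,0],"rotation":[0,0,0.0064],"jaw":0}]' >/dev/null && python3 chk.py 4.5 &&
python3 -m pendant '[{"dp":[0.019,-0.0026,0],"rotation":[0,0,0.0032],"jaw":0},{"dp":[0.037,-0.005,0],"rotation":[0,0,0.0064],"jaw":0}]' >/dev/null && python3 chk.py 4.5 &&
python3 -m pendant '[{"dp":[0.019,-0.0026,0],"rotation":[0,0,0.0032],"jaw":0},{"dp":[0.037,-0.005,0],"rotation":[0,0,0.0064],"jaw":0}]' >/dev/null && python3 chk.py 4.5 &&
python3 -m pendant '[{"dp":[0.019,-0.0026,0],"rotation":[0,0,0.0032],"jaw":0},{"dp":[0.037,-0.005,0],"rotation":[0,0,0.0064],"jaw":0}]' >/dev/null && python3 chk.py 4.5
```

```text
t 5.95 p [ 0.4854 -0.0855  0.0748] yaw 102.38 zax [ 0.  0. -1.] F [ 2.2  -1.58  0.19] w 0.001 J [-0.55  0.21  0.7   2.   -0.17  0.98  0.45]
push 2.01False
```

```bash
sed -i 's/sys.exit(f>float(sys.argv\[1\]))/sys.exit(int(f>float(sys.argv[1])))/' chk.py
python3 -m pendant '[{"dp":[0.019,-0.0026,0],"rotation":[0,0,0.0032],"jaw":0},{"dp":[0.037,-0.005,0],"rotation":[0,0,0.0064],"jaw":0}]' >/dev/null && python3 chk.py 4.5 &&
python3 -m pendant '[{"dp":[0.019,-0.0026,0],"rotation":[0,0,0.0032],"jaw":0},{"dp":[0.037,-0.005,0],"rotation":[0,0,0.0064],"jaw":0}]' >/dev/null && python3 chk.py 4.5 &&
python3 -m pendant '[{"dp":[0.019,-0.0026,0],"rotation":[0,0,0.0032],"jaw":0},{"dp":[0.037,-0.005,0],"rotation":[0,0,0.0064],"jaw":0}]' >/dev/null && python3 chk.py 4.5 &&
python3 -m pendant '[{"dp":[0.019,-0.0026,0],"rotation":[0,0,0.0032],"jaw":0},{"dp":[0.037,-0.005,0],"rotation":[0,0,0.0064],"jaw":0}]' >/dev/null && python3 chk.py 4.5
```

```text
t 6.2 p [ 0.4834 -0.0802  0.0748] yaw 100.08 zax [-0.  0. -1.] F [ 1.59 -1.03  0.03] w 0.001 J [-0.56  0.21  0.7   2.01 -0.16  0.98  0.39]
push 1.29
t 6.45 p [ 0.4817 -0.0749  0.0748] yaw 97.78 zax [-0. -0. -1.] F [ 2.53 -1.97  0.21] w 0.001 J [-0.58  0.2   0.7   2.02 -0.16  0.98  0.34]
push 2.3
t 6.7 p [ 0.4802 -0.0695  0.0747] yaw 95.47 zax [-0.  0. -1.] F [ 2.61 -1.2   0.7 ] w 0.001 J [-0.59  0.19  0.71  2.02 -0.15  0.98  0.29]
push 1.44
t 6.95 p [ 0.4789 -0.0641  0.0748] yaw 93.17 zax [-0.  0. -1.] F [ 1.97 -2.68 -0.12] w 0.0 J [-0.61  0.19  0.71  2.03 -0.15  0.98  0.23]
push 2.78
```

```bash
python3 -m pendant '[{"dp":[0.019,-0.0026,0],"rotation":[0,0,0.0032],"jaw":0},{"dp":[0.037,-0.005,0],"rotation":[0,0,0.0064],"jaw":0}]' >/dev/null && python3 chk.py 4.5 &&
python3 -m pendant '[{"dp":[0.019,-0.0026,0],"rotation":[0,0,0.0032],"jaw":0},{"dp":[0.037,-0.005,0],"rotation":[0,0,0.0064],"jaw":0}]' >/dev/null && python3 chk.py 4.5 &&
python3 -m pendant '[{"dp":[0.019,-0.0026,0],"rotation":[0,0,0.0032],"jaw":0},{"dp":[0.037,-0.005,0],"rotation":[0,0,0.0064],"jaw":0}]' >/dev/null && python3 chk.py 4.5 &&
python3 -m pendant '[{"dp":[0.019,-0.0026,0],"rotation":[0,0,0.0032],"jaw":0},{"dp":[0.037,-0.005,0],"rotation":[0,0,0.0064],"jaw":0}]' >/dev/null && python3 chk.py 4.5 &&
python3 -m pendant '[{"dp":[0.019,-0.0026,0],"rotation":[0,0,0.0032],"jaw":0},{"dp":[0.037,-0.005,0],"rotation":[0,0,0.0064],"jaw":0}]' >/dev/null && python3 chk.py 4.5
```

```text
t 7.2 p [ 0.4779 -0.0585  0.0748] yaw 90.87 zax [-0.  0. -1.] F [ 2.45 -2.18  0.28] w 0.001 J [-0.62  0.19  0.71  2.03 -0.15  0.97  0.18]
push 2.21
t 7.45 p [ 0.4771 -0.053   0.0748] yaw 88.57 zax [-0.  0. -1.] F [ 3.16 -1.69  0.88] w 0.001 J [-0.64  0.18  0.71  2.04 -0.14  0.97  0.12]
push 1.61
t 7.7 p [ 0.4764 -0.0475  0.0748] yaw 86.26 zax [-0.  0. -1.] F [ 2.98 -1.12 -1.11] w 0.001 J [-0.65  0.18  0.72  2.04 -0.14  0.97  0.07]
push 0.92
t 7.95 p [ 0.4761 -0.0424  0.0748] yaw 83.94 zax [ 0.    -0.001 -1.   ] F [ 1.87 -6.57 -0.59] w 0.001 J [-0.67  0.18  0.72  2.04 -0.14  0.97  0.02]
push 6.34
```

```bash
python3 -m pendant '[{"dp":[0.006,-0.001,0],"rotation":[0,0,0.001],"jaw":0},{"dp":[0.012,-0.002,0],"rotation":[0,0,0.002],"jaw":0},{"dp":[0.012,-0.002,0],"rotation":[0,0,0.002],"jaw":0}]' >/dev/null && python3 chk.py 9.3
```

```text
t 8.32 p [ 0.476  -0.0413  0.0748] yaw 83.21 zax [ 0.    -0.001 -1.   ] F [ 2.13 -6.45 -0.52] w 0.0 J [-0.67  0.18  0.72  2.04 -0.14  0.97  0.  ]
push 6.15
```

```bash
python3 -m pendant '[{"dp":[0.006,-0.001,0],"rotation":[0,0,0.001],"jaw":0},{"dp":[0.012,-0.002,0],"rotation":[0,0,0.002],"jaw":0},{"dp":[0.012,-0.002,0],"rotation":[0,0,0.002],"jaw":0}]' >/dev/null && python3 chk.py 8.5 && python3 -m pendant '[{"dp":[0.005,-0.0007,0],"rotation":[0,0,0.001],"jaw":0},{"dp":[0.01,-0.0014,0],"rotation":[0,0,0.0017],"jaw":0},{"dp":[0.01,-0.0014,0],"rotation":[0,0,0.0017],"jaw":0}]' >/dev/null && python3 chk.py 9
```

```text
t 8.7 p [ 0.4759 -0.0399  0.0748] yaw 82.47 zax [ 0.    -0.002 -1.   ] F [ 2.61 -8.33 -0.12] w 0.001 J [-0.67  0.17  0.72  2.04 -0.14  0.97 -0.02]
push 7.91
t 9.07 p [ 0.4758 -0.0387  0.0748] yaw 81.84 zax [ 0.    -0.002 -1.   ] F [ 2.62 -8.92 -1.25] w 0.001 J [-0.68  0.17  0.72  2.04 -0.14  0.97 -0.03]
push 8.46
```

One more small step, then hold.

```bash
python3 -m pendant '[{"dp":[0.005,-0.0007,0],"rotation":[0,0,0.001],"jaw":0},{"dp":[0.01,-0.0014,0],"rotation":[0,0,0.0017],"jaw":0},{"dp":[0.01,-0.0014,0],"rotation":[0,0,0.0017],"jaw":0}]' >/dev/null && python3 chk.py 9.5 && python3 -m pendant '[{"dp":[0.004,-0.0005,0],"rotation":[0,0,0.0005],"jaw":0},{"dp":[0.004,-0.0005,0],"rotation":[0,0,0.0005],"jaw":0}]' >/dev/null; python3 chk.py 99; 
python3 -m pendant '[{"dp":[0,0,0],"rotation":[0,0,0],"jaw":0},{"dp":[0,0,0],"rotation":[0,0,0],"jaw":0},{"dp":[0,0,0],"rotation":[0,0,0],"jaw":0},{"dp":[0,0,0],"rotation":[0,0,0],"jaw":0}]' >/dev/null; python3 chk.py 99
python3 -c 'from h import *
for a in (.85,.75,.65,.55,.45,.35,.25,.15,.1,.05,0,-.05,-.1): print(a,rows(*polar(.14,a,-.021),.075,134-np.degrees(a)))'
```

```text
t 9.45 p [ 0.4758 -0.0376  0.0748] yaw 81.21 zax [ 0.    -0.002 -1.   ] F [  2.21 -10.96   0.33] w 0.0 J [-0.68  0.17  0.72  2.04 -0.14  0.97 -0.04]
push 10.49
t 9.45 p [ 0.4758 -0.0376  0.0748] yaw 81.21 zax [ 0.    -0.002 -1.   ] F [  2.21 -10.96   0.33] w 0.0 J [-0.68  0.17  0.72  2.04 -0.14  0.97 -0.04]
push 10.49
t 9.95 p [ 0.4758 -0.0376  0.0748] yaw 81.21 zax [ 0.    -0.002 -1.   ] F [  1.53 -10.86   0.75] w 0.001 J [-0.68  0.17  0.72  2.04 -0.14  0.97 -0.04]
push 10.51
0.85 ([-0.046, 0.015, -0.001], [0.0001, 0.0004, -0.0113])
0.75 ([-0.137, 0.04, -0.001], [0.0, 0.0004, -0.0273])
0.65 ([-0.225, 0.074, -0.001], [0.0, 0.0004, -0.0432])
0.55 ([-0.309, 0.116, -0.001], [0.0, 0.0004, -0.0591])
0.45 ([-0.389, 0.167, -0.0], [-0.0, 0.0004, -0.075])
0.35 ([-0.463, 0.226, -0.0], [-0.0, 0.0004, -0.0909])
0.25 ([-0.53, 0.291, -0.0], [-0.0001, 0.0004, -0.1068])
0.15 ([-0.591, 0.363, 0.0], [-0.0001, 0.0004, -0.1228])
0.1 ([-0.619, 0.402, 0.0], [-0.0001, 0.0004, -0.1307])
0.05 ([-0.645, 0.441, 0.0], [-0.0001, 0.0004, -0.1387])
0 ([-0.668, 0.482, 0.0], [-0.0001, 0.0004, -0.1466])
-0.05 ([-0.69, 0.524, 0.0], [-0.0001, 0.0004, -0.1546])
-0.1 ([-0.71, 0.567, 0.001], [-0.0001, 0.0004, -0.1625])
```

```bash
python3 -m pendant '[{"dp":[-0.046,0.015,0],"rotation":[0,0,-0.011],"jaw":0},{"dp":[-0.137,0.04,0],"rotation":[0,0,-0.027],"jaw":0},{"dp":[-0.225,0.074,0],"rotation":[0,0,-0.043],"jaw":0},{"dp":[-0.309,0.116,0],"rotation":[0,0,-0.059],"jaw":0},{"dp":[-0.389,0.167,0],"rotation":[0,0,-0.075],"jaw":0},{"dp":[-0.463,0.226,0],"rotation":[0,0,-0.091],"jaw":0},{"dp":[-0.53,0.291,0],"rotation":[0,0,-0.107],"jaw":0},{"dp":[-0.591,0.363,0],"rotation":[0,0,-0.123],"jaw":0}]' >/dev/null; python3 chk.py 99
python3 -c 'from h import *
for a in (.15,.1,.05,0): print(a,rows(*polar(.14,a,-.021),.075,134-np.degrees(a)))
print(rows(*polar(.14,0,-.05),.075,134))'
```

```text
t 10.95 p [ 0.516  -0.1308  0.0743] yaw 125.82 zax [-0.002  0.001 -1.   ] F [0.34 0.05 1.19] w 0.001 J [-0.39  0.31  0.64  1.9  -0.22  1.    0.97]
push 0.16
0.15 ([-0.016, -0.01, -0.004], [-0.0001, -0.0003, 0.0011])
0.1 ([-0.062, -0.002, -0.005], [-0.0001, -0.0003, -0.0068])
0.05 ([-0.108, 0.008, -0.005], [-0.0001, -0.0003, -0.0148])
0 ([-0.154, 0.02, -0.005], [-0.0001, -0.0003, -0.0227])
([-0.345, 0.047, -0.005], [-0.0001, -0.0003, -0.0227])
```

```bash
python3 -m pendant '[{"dp":[-0.062,-0.002,-0.005],"rotation":[0,0,-0.007],"jaw":0},{"dp":[-0.108,0.008,-0.005],"rotation":[0,0,-0.015],"jaw":0},{"dp":[-0.154,0.02,-0.005],"rotation":[0,0,-0.0227],"jaw":0},{"dp":[-0.25,0.03,-0.005],"rotation":[0,0,-0.0227],"jaw":0},{"dp":[-0.345,0.047,-0.005],"rotation":[0,0,-0.0227],"jaw":0},{"dp":[-0.345,0.047,-0.3],"rotation":[0,0,-0.0227],"jaw":0},{"dp":[-0.345,0.047,-0.6],"rotation":[0,0,-0.0227],"jaw":0},{"dp":[-0.345,0.047,-0.9],"rotation":[0,0,-0.0227],"jaw":0}]' >/dev/null; python3 chk.py 99
python3 -c 'from h import *
snap("scene","scene2"); snap("top","top2")
t=cv2.imread("pics/scene2.png")[165:295,170:365]
cv2.imwrite("pics/c3.png",cv2.resize(t,None,fx=4,fy=4,interpolation=cv2.INTER_CUBIC))'
```

```text
t 11.95 p [ 0.5524 -0.1695  0.2111] yaw 133.74 zax [-0.  0. -1.] F [ 1.5   1.05 -0.07] w 0.0 J [-0.33  0.26  0.66  1.64 -0.17  1.3   1.12]
push 0.28
```

View pics/c3.png

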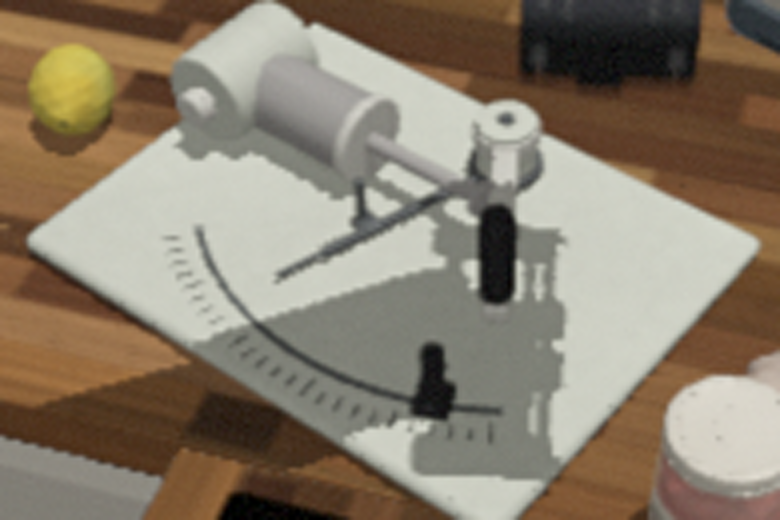

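The lever is back home. The pointer tip stays at crop (276,278), and the knob top is at (433,347).

Run:
```python
from h import *
c=np.load('pics/scene2.npz'); f=lambda x,y,z: ray(c,170+x/4-.4,165+y/4-.4,z)[:2]
P=np.array([[-225,200],[-225,-160],[45,-160]])/1e3
for n,a in dict(ptip=(276,278,.022),knob=(433,347,.061),grip=(498,210,.115),piv=(507,120,.063)).items():
    w=f(*a); d=w-PIV; print(n,w.round(4),'r',np.hypot(*d).round(4),'a',np.mod(Z0-np.arctan2(d[1],d[0]),2*np.pi).round(4))
w=polar(.195,.172); print('marker',w); print(rows(*w,.2,34-9.8))
```

```text
ptip [ 0.4527 -0.015 ] r 0.1667 a 0.8896
knob [ 0.4612 -0.1444] r 0.1911 a 0.16
grip [ 0.52   -0.1325] r 0.138 a 6.2703
piv [ 0.6165 -0.04  ] r 0.0049 a 5.8448
marker [ 0.45666653 -0.14473342]
([0.576, -0.354, 0.093], [0.0013, -0.0001, 0.3043])
```

```bash
python3 -m pendant '[{"dp":[0.2,-0.12,0.09],"rotation":[0.001,0,0.028],"jaw":0.5},{"dp":[0.4,-0.24,0.09],"rotation":[0.001,0,0.056],"jaw":0.5},{"dp":[0.576,-0.354,0.09],"rotation":[0.001,0,0.084],"jaw":0.5},{"dp":[0.576,-0.354,0.09],"rotation":[0.001,0,0.112],"jaw":0.5},{"dp":[0.576,-0.354,0.09],"rotation":[0.001,0,0.14],"jaw":0.5},{"dp":[0.576,-0.354,0.09],"rotation":[0.001,0,0.168],"jaw":0.5},{"dp":[0.576,-0.354,0.09],"rotation":[0.001,0,0.196],"jaw":0.5},{"dp":[0.576,-0.354,0.09],"rotation":[0.001,0,0.22],"jaw":0.5}]' >/dev/null
python3 -m pendant '[{"dp":[0,0,0],"rotation":[0,0,0.028],"jaw":0.5},{"dp":[0,0,0],"rotation":[0,0,0.056],"jaw":0.5},{"dp":[0,0,0],"rotation":[0,0,0.084],"jaw":0.5},{"dp":[0,0,0],"rotation":[0,0,0.084],"jaw":0.5},{"dp":[0,0,0],"rotation":[0,0,0.084],"jaw":0.5}]' >/dev/null
python3 -c 'from h import *
st(); print(rows(*polar(.196,.167),.043,34-9.6))'
```

```text
t 13.68 p [ 0.4541 -0.1437  0.1961] yaw 24.58 zax [-0.006 -0.    -1.   ] F [-0.38 -0.38 -0.48] w 0.044 J [-0.48 -0.    0.7   1.9   0.    1.25 -0.92]
([0.013, 0.023, 1.02], [-0.0004, 0.0009, 0.0005])
```

```bash
python3 -m pendant '[{"dp":[0.013,0.023,0.35],"rotation":[0,0.001,0],"jaw":0.5},{"dp":[0.013,0.023,0.6],"rotation":[0,0.001,0],"jaw":0.5},{"dp":[0.013,0.023,0.85],"rotation":[0,0.001,0],"jaw":0.5},{"dp":[0.013,0.023,1.0],"rotation":[0,0.001,0],"jaw":0.5},{"dp":[0.013,0.023,1.0],"rotation":[0,0.001,0],"jaw":0.5}]'
python3 -c 'from h import *
st();snap("scene","scene3")
t=cv2.imread("pics/scene3.png")[165:295,170:365]
cv2.imwrite("pics/c4.png",cv2.resize(t,None,fx=4,fy=4,interpolation=cv2.INTER_CUBIC))'
```

```text
time: 14.3
ee_pos: [0.4553, -0.146, 0.045]
eef_rot: [0.977, 0.212, -0.001, -0.001]
ft_force: [0.2, -0.9, 0.5]
width: 0.0436
grip_force: 0.0
t 14.3 p [ 0.4553 -0.146   0.045 ] yaw 24.49 zax [-0.003  0.002 -1.   ] F [ 0.15 -0.91  0.47] w 0.044 J [-0.42  0.24  0.7   2.06 -0.19  0.91 -0.75]
```

View pics/c4.png

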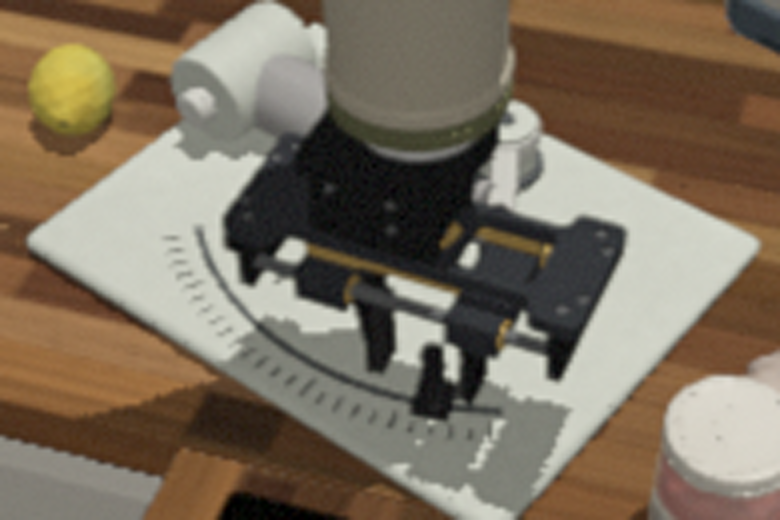

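The fingers straddle the knob, with tips at crop (378,365) and (470,395) and the knob top at (433,347). I'll check centring by projection before closing.

Run:
```python
from h import *
c=np.load('pics/scene3.npz')
g=lambda p:((proj(c,p)-[169.6,164.6])*4).round(0)
s=r.read_state(); R=Ro.from_quat(s['eef_rot']).as_matrix()
print('TCP',g(s['ee_pos']),'tips',[g(s['ee_pos']+R[:,1]*k) for k in(-.029,.029)])
for rad,a in((.195,.167),(.193,.16),(.195,.18)): print(rad,a,g([*polar(rad,a),.061]),g([*polar(rad,a),.026]))
```

```text
TCP [429. 372.] tips [array([380., 356.]), array([479., 388.])]
0.195 0.167 [429. 352.] [430. 395.]
0.193 0.16 [432. 350.] [434. 392.]
0.195 0.18 [424. 351.] [426. 394.]
```

```bash
python3 -m pendant '[{"dp":[0,0,0],"rotation":[0,0,0],"jaw":0.2},{"dp":[0,0,0],"rotation":[0,0,0],"jaw":0.2},{"dp":[0,0,0],"rotation":[0,0,0],"jaw":0.1},{"dp":[0,0,0],"rotation":[0,0,0],"jaw":0.1},{"dp":[0,0,0],"rotation":[0,0,0],"jaw":0.1},{"dp":[0,0,0],"rotation":[0,0,0],"jaw":0.1}]' 6
python3 -c 'from h import *
st(); s=r.read_state(); d=s["ee_pos"][:2]-PIV; a=Z0-np.arctan2(d[1],d[0]); print(np.hypot(*d),a)
b=(s["ee_pos"],Ro.from_quat(s["eef_rot"]))
for k in (.25,.35,.45,.55,.65,.75,.85,.89): print(k,rows(*polar(.196,k),.045,24.5-np.degrees(k-.167),b))'
```

```text
time: 15.1
ee_pos: [0.4567, -0.146, 0.0465]
eef_rot: [0.977, 0.211, 0.0, -0.001]
ft_force: [-0.1, -0.4, 3.0]
width: 0.0135
grip_force: 6.0
t 15.1 p [ 0.4567 -0.146   0.0465] yaw 24.38 zax [ 0.     0.002 -1.   ] F [-0.09 -0.38  2.98] w 0.014 J [-0.42  0.23  0.71  2.06 -0.19  0.91 -0.76]
0.19567032090665276 0.16641111189819258
0.25 ([-0.017, -0.108, 0.01], [-0.0003, -0.0002, 0.0129])
0.35 ([-0.022, -0.238, 0.01], [-0.0003, -0.0002, 0.0288])
0.45 ([-0.014, -0.369, 0.011], [-0.0003, -0.0002, 0.0447])
0.55 ([0.006, -0.498, 0.011], [-0.0003, -0.0001, 0.0606])
0.65 ([0.04, -0.624, 0.011], [-0.0003, -0.0001, 0.0765])
0.75 ([0.086, -0.746, 0.011], [-0.0003, -0.0001, 0.0924])
0.85 ([0.143, -0.863, 0.012], [-0.0004, -0.0001, 0.1084])
0.89 ([0.17, -0.908, 0.012], [-0.0004, -0.0001, 0.1147])
```

```bash
python3 -m pendant '[{"dp":[-0.017,-0.108,0],"rotation":[0,0,0.013],"jaw":0.1},{"dp":[-0.022,-0.238,0],"rotation":[0,0,0.029],"jaw":0.1},{"dp":[-0.014,-0.369,0],"rotation":[0,0,0.045],"jaw":0.1},{"dp":[0.006,-0.498,0],"rotation":[0,0,0.061],"jaw":0.1},{"dp":[0.04,-0.624,0],"rotation":[0,0,0.0765],"jaw":0.1},{"dp":[0.086,-0.746,0],"rotation":[0,0,0.0925],"jaw":0.1},{"dp":[0.143,-0.863,0],"rotation":[0,0,0.1085],"jaw":0.1},{"dp":[0.143,-0.863,0],"rotation":[0,0,0.1085],"jaw":0.1}]'
python3 -c 'from h import *
st(); s=r.read_state(); d=s["ee_pos"][:2]-PIV; a=Z0-np.arctan2(d[1],d[0]); print(np.hypot(*d),np.mod(a,2*np.pi))
snap("top","top4"); snap("scene","scene4")
s=cv2.imread("pics/top4.png")[190:290,200:350];t=cv2.imread("pics/scene4.png")[190:290,180:330]
cv2.imwrite("pics/c5.png",cv2.resize(np.vstack([s,t]),None,fx=3,fy=3,interpolation=cv2.INTER_CUBIC))
for k in (.87,.88,.89,.9): print(k,rows(*polar(.196,k),.045,24.5-np.degrees(k-.167)))'
```

```text
time: 16.1
ee_pos: [0.4235, -0.0178, 0.0467]
eef_rot: [0.992, -0.127, 0.001, -0.001]
ft_force: [4.0, 0.2, -2.6]
width: 0.0138
grip_force: 6.0
t 16.1 p [ 0.4235 -0.0178  0.0467] yaw -14.62 zax [ 0.002  0.002 -1.   ] F [ 4.04  0.24 -2.62] w 0.014 J [-0.73  0.08  0.7   2.19 -0.07  0.89 -1.82]
0.19552424581355032 0.857046789475346
0.87 ([-0.007, -0.024, 0.011], [-0.0004, -0.0001, 0.0032])
0.88 ([-0.009, -0.037, 0.012], [-0.0004, -0.0001, 0.0048])
0.89 ([-0.011, -0.05, 0.012], [-0.0004, -0.0001, 0.0064])
0.9 ([-0.012, -0.063, 0.012], [-0.0004, -0.0001, 0.008])
```

View pics/c5.png

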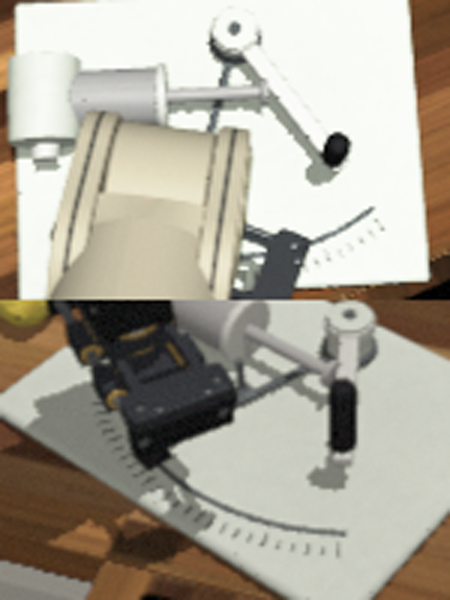

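The marker is still in the jaws. The hand hides the tips in both views, so I'll go the last few mm by the measured angle, release, lift and look.

```bash
python3 -m pendant '[{"dp":[-0.004,-0.02,0],"rotation":[0,0,0.003],"jaw":0.1},{"dp":[-0.008,-0.045,0],"rotation":[0,0,0.006],"jaw":0.1},{"dp":[-0.008,-0.045,0],"rotation":[0,0,0.006],"jaw":0.1},{"dp":[-0.008,-0.045,0],"rotation":[0,0,0.006],"jaw":0.4},{"dp":[-0.008,-0.045,0],"rotation":[0,0,0.006],"jaw":0.4},{"dp":[-0.008,-0.045,0],"rotation":[0,0,0.006],"jaw":0.4},{"dp":[-0.008,-0.045,0],"rotation":[0,0,0.006],"jaw":0.4}]'
python3 -m pendant '[{"dp":[0,0,-0.2],"rotation":[0,0,0],"jaw":0.4},{"dp":[0,0,-0.5],"rotation":[0,0,0],"jaw":0.4},{"dp":[0,0,-0.9],"rotation":[0,0,0],"jaw":0.4},{"dp":[0,0,-1],"rotation":[0,0,0],"jaw":0.4},{"dp":[0,0,-1],"rotation":[0,0,0],"jaw":0.4}]'
python3 -m pendant '[{"dp":[0.2,-0.3,-0.1],"rotation":[0,0,0],"jaw":0.4},{"dp":[0.4,-0.6,-0.1],"rotation":[0,0,0],"jaw":0.4},{"dp":[0.5,-0.9,-0.1],"rotation":[0,0,0],"jaw":0.4},{"dp":[0.5,-1,-0.1],"rotation":[0,0,0],"jaw":0.4},{"dp":[0.5,-1,-0.1],"rotation":[0,0,0],"jaw":0.4}]'
python3 -c 'from h import *
snap("top","top5"); snap("scene","scene5")
s=cv2.imread("pics/top5.png")[210:285,215:290];t=cv2.imread("pics/scene5.png")[205:280,200:275]
cv2.imwrite("pics/c6.png",cv2.resize(np.hstack([s,t]),None,fx=5,fy=5,interpolation=cv2.INTER_CUBIC))'
```

```text
time: 17.08
ee_pos: [0.423, -0.0124, 0.0465]
eef_rot: [0.989, -0.146, -0.0, -0.001]
ft_force: [0.5, -0.3, 0.1]
width: 0.0337
grip_force: 0.0
time: 17.7
ee_pos: [0.4235, -0.0125, 0.1969]
eef_rot: [0.989, -0.146, 0.0, -0.002]
ft_force: [0.4, 1.3, -0.6]
width: 0.0351
grip_force: 0.0
time: 18.32
ee_pos: [0.5376, 0.1092, 0.2099]
eef_rot: [0.989, -0.146, -0.001, 0.0]
ft_force: [-0.9, -0.6, 0.0]
width: 0.035
grip_force: 0.0
```

View pics/c6.png

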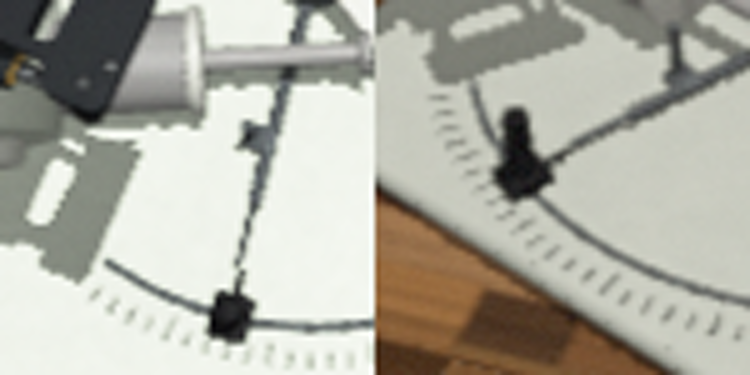

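The marker stands at the pointer's end in both views: its base is at (231,315) on the left and (523,178) on the right, and the pointer runs straight into its nose. Next is a numeric check.

Run:
```python
from h import *
A=lambda w:(np.hypot(*(w-PIV)).round(4),np.mod(Z0-np.arctan2(*(w-PIV)[::-1]),2*np.pi).round(4))
for nm,x0,y0,sh,pts in (('top5',215,210,0,dict(p1=(262,172,.022),p2=(252,222,.022),p3=(241,275,.022),base=(231,317,.024))),
 ('scene5',200,205,375,dict(p1=(700,79,.022),p2=(640,110,.022),p3=(560,154,.022),base=(523,178,.024),knobtop=(516,113,.061)))):
    c=np.load(f'pics/{nm}.npz')
    for n,(x,y,z) in pts.items(): print(nm,n,A(ray(c,x0+(x-sh)/5-.4,y0+y/5-.4,z)[:2]))
    g=c['image'][y0:y0+75,x0:x0+75].max(-1)<45
    v,u=np.nonzero(g)
    if nm=='top5':
        m=(v>56)&(v<70)&(u>38)&(u<54); print('dark',m.sum(),A(ray(c,x0+u[m].mean(),y0+v[m].mean(),.04)[:2]))
    else:
        for lo,hi,z in((20,24,.057),(31,40,.024)):
            m=(v>=lo)&(v<hi)&(u>20)&(u<36); print('dark',m.sum(),A(ray(c,x0+u[m].mean(),y0+v[m].mean(),z)[:2]))
t=cv2.imread("pics/top5.png")[228:280,240:275]; s=cv2.imread("pics/scene5.png")[218:248,219:254]
cv2.imwrite("pics/c7.png",np.hstack([cv2.resize(t,None,fx=10,fy=10,interpolation=cv2.INTER_CUBIC),cv2.resize(cv2.copyMakeBorder(s,0,22,0,0,0),None,fx=10,fy=10,interpolation=cv2.INTER_CUBIC)]))
```

```text
top5 p1 (np.float64(0.1172), np.float64(0.9013))
top5 p2 (np.float64(0.1442), np.float64(0.8895))
top5 p3 (np.float64(0.1726), np.float64(0.8823))
top5 base (np.float64(0.1952), np.float64(0.8808))
dark 48 (np.float64(0.1957), np.float64(0.8852))
scene5 p1 (np.float64(0.0918), np.float64(0.9133))
scene5 p2 (np.float64(0.1267), np.float64(0.9015))
scene5 p3 (np.float64(0.1727), np.float64(0.8847))
scene5 base (np.float64(0.1954), np.float64(0.8607))
scene5 knobtop (np.float64(0.1921), np.float64(0.8837))
dark 4 (np.float64(0.1909), np.float64(0.8936))
dark 61 (np.float64(0.1945), np.float64(0.871))
```

View pics/c7.png

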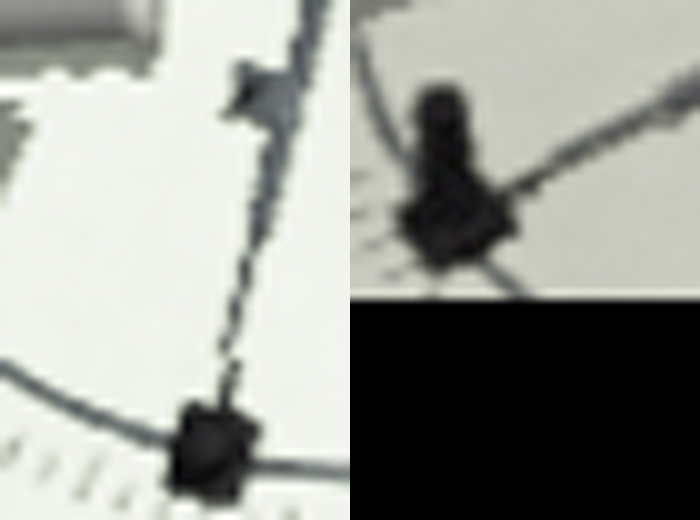

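Run:
```python
from h import *
c=np.load('pics/top5.npz'); g=c['image'].mean(-1)
for v in range(240,277):
    lo,hi=(258,274) if v<250 else (257,269)
    row=g[v,lo:hi] if v<265 else g[v,256:268]; l=lo if v<265 else 256
    w=np.clip(np.median(g[v,240:275])-row-15,0,None)
    if w.sum()<20: continue
    u=l+(w*np.arange(len(row))).sum()/w.sum(); z=.022
    q=ray(c,u,v,z)[:2]-PIV; print(v,u.round(2),w.sum().round(0),'r',np.hypot(*q).round(4),'a',np.mod(Z0-np.arctan2(q[1],q[0]),2*np.pi).round(4))
for a in(.88,.9): print(a,[proj(c,[*polar(k,a),.022]).round(2).tolist() for k in(.12,.145,.168,.18,.195)],proj(c,[*polar(.195,a),.061]).round(2))
```

```text
240 267.09 573.0 r 0.1068 a 0.9248
241 267.66 317.0 r 0.109 a 0.9045
242 267.3 325.0 r 0.1118 a 0.9068
243 266.97 383.0 r 0.1146 a 0.908
244 266.86 365.0 r 0.1173 a 0.9044
245 266.69 300.0 r 0.12 a 0.9022
246 266.36 316.0 r 0.1228 a 0.9036
247 266.35 322.0 r 0.1253 a 0.8983
248 265.72 327.0 r 0.1283 a 0.9056
249 265.75 293.0 r 0.1309 a 0.8998
250 265.54 287.0 r 0.1336 a 0.8986
251 265.45 285.0 r 0.1362 a 0.8953
252 265.04 175.0 r 0.139 a 0.8981
253 264.48 125.0 r 0.142 a 0.9035
254 264.07 181.0 r 0.1448 a 0.906
255 264.07 185.0 r 0.1474 a 0.9013
256 264.02 159.0 r 0.1499 a 0.8976
257 263.48 128.0 r 0.1528 a 0.9021
258 263.09 172.0 r 0.1556 a 0.9043
259 263.06 180.0 r 0.1582 a 0.9004
260 262.94 131.0 r 0.1608 a 0.898
261 262.51 130.0 r 0.1636 a 0.9007
262 262.05 155.0 r 0.1665 a 0.9037
263 262.08 72.0 r 0.169 a 0.8991
264 262.92 169.0 r 0.171 a 0.8827
265 262.54 172.0 r 0.1738 a 0.8847
266 262.32 229.0 r 0.1765 a 0.8843
267 262.05 216.0 r 0.1791 a 0.8846
268 260.44 607.0 r 0.1827 a 0.9035
269 260.71 1171.0 r 0.185 a 0.8961
270 261.24 1313.0 r 0.1872 a 0.8854
271 260.8 1554.0 r 0.19 a 0.8879
272 260.35 1644.0 r 0.1928 a 0.8907
273 260.6 1530.0 r 0.1952 a 0.8841
274 261.28 1303.0 r 0.1973 a 0.8721
275 260.11 773.0 r 0.2005 a 0.884
276 259.89 1419.0 r 0.2032 a 0.8836
0.88 [[267.66, 245.25], [265.43, 254.42], [263.36, 262.92], [262.28, 267.39], [260.91, 273.0]] [260.18 271.8 ]
0.9 [[266.78, 245.04], [264.37, 254.16], [262.12, 262.62], [260.94, 267.06], [259.46, 272.64]] [258.69 271.43]
```

The pointer is at 0.901 rad and the marker nose at 0.884 rad, so it is about 2.9 mm short. That is inside tolerance, but I'll nudge it on by 3.3 mm at the knob.

```bash
python3 -m pendant '[{"dp":[-0.2,0.4,0.1],"rotation":[0,0,0],"jaw":0.45},{"dp":[-0.4,0.8,0.1],"rotation":[0,0,0],"jaw":0.45},{"dp":[-0.5,1,0.1],"rotation":[0,0,0],"jaw":0.45},{"dp":[-0.5,1,0.1],"rotation":[0,0,0],"jaw":0.45},{"dp":[-0.5,1,0.1],"rotation":[0,0,0],"jaw":0.45}]'
python3 -m pendant '[{"dp":[0,0,0.3],"rotation":[0,0,0],"jaw":0.45},{"dp":[0,0,0.6],"rotation":[0,0,0],"jaw":0.45},{"dp":[0,0,0.9],"rotation":[0,0,0],"jaw":0.45},{"dp":[0,0,1],"rotation":[0,0,0],"jaw":0.45},{"dp":[0,0,1],"rotation":[0,0,0],"jaw":0.45}]'
python3 -m pendant '[{"dp":[0,0,0],"rotation":[0,0,0],"jaw":0.1},{"dp":[0,0,0],"rotation":[0,0,0],"jaw":0.1},{"dp":[0,0,0],"rotation":[0,0,0],"jaw":0.1},{"dp":[0,0,0],"rotation":[0,0,0],"jaw":0.1},{"dp":[0,0,0],"rotation":[0,0,0],"jaw":0.1},{"dp":[0,-0.011,0],"rotation":[0,0,0.0013],"jaw":0.1},{"dp":[0,-0.022,0],"rotation":[0,0,0.0027],"jaw":0.1},{"dp":[0,-0.022,0],"rotation":[0,0,0.0027],"jaw":0.1}]'
python3 -m pendant '[{"dp":[0,0,0],"rotation":[0,0,0],"jaw":0.4},{"dp":[0,0,0],"rotation":[0,0,0],"jaw":0.4},{"dp":[0,0,0],"rotation":[0,0,0],"jaw":0.4},{"dp":[0,0,0],"rotation":[0,0,0],"jaw":0.4},{"dp":[0,0,-0.3],"rotation":[0,0,0],"jaw":0.4},{"dp":[0,0,-0.6],"rotation":[0,0,0],"jaw":0.4},{"dp":[0,0,-0.9],"rotation":[0,0,0],"jaw":0.4},{"dp":[0,0,-1],"rotation":[0,0,0],"jaw":0.4}]'
python3 -m pendant '[{"dp":[0.2,-0.3,-0.1],"rotation":[0,0,0],"jaw":0.4},{"dp":[0.4,-0.6,-0.1],"rotation":[0,0,0],"jaw":0.4},{"dp":[0.5,-0.9,-0.1],"rotation":[0,0,0],"jaw":0.4},{"dp":[0.5,-1,-0.1],"rotation":[0,0,0],"jaw":0.4},{"dp":[0.5,-1,-0.1],"rotation":[0,0,0],"jaw":0.4}]' >/dev/null
python3 - <<'E'
from h import *
c=snap('top','top6'); g=c['image'].mean(-1)
for v in range(252,276):
    row=g[v,255:269]; w=np.clip(np.median(g[v,240:275])-row-15,0,None)
    if w.sum()<20: continue
    u=255+(w*np.arange(len(row))).sum()/w.sum(); q=ray(c,u,v,.022)[:2]-PIV; print(v,'r',np.hypot(*q).round(4),'a',np.mod(Z0-np.arctan2(q[1],q[0]),2*np.pi).round(4))
cv2.imwrite("pics/c8.png",cv2.resize(cv2.imread("pics/top6.png")[165:295,160:400],None,fx=3,fy=3,interpolation=cv2.INTER_CUBIC))
E
```

```text
time: 19.05
ee_pos: [0.4231, -0.0129, 0.1967]
eef_rot: [0.989, -0.147, 0.0, -0.002]
ft_force: [1.0, -0.3, -0.3]
width: 0.0391
grip_force: 0.0
time: 19.68
ee_pos: [0.4226, -0.0125, 0.0455]
eef_rot: [0.989, -0.146, -0.001, 0.0]
ft_force: [0.6, -1.0, 1.1]
width: 0.0391
grip_force: 0.0
time: 20.68
ee_pos: [0.424, -0.009, 0.0467]
eef_rot: [0.988, -0.155, -0.0, -0.001]
ft_force: [-2.9, 0.8, 7.1]
width: 0.0136
grip_force: 6.0
time: 21.68
ee_pos: [0.4252, -0.0094, 0.199]
eef_rot: [0.988, -0.155, 0.001, -0.002]
ft_force: [0.7, 0.3, -0.8]
width: 0.0347
grip_force: 0.0
252 r 0.139 a 0.8982
253 r 0.142 a 0.9033
254 r 0.1448 a 0.906
255 r 0.1474 a 0.9014
256 r 0.1499 a 0.8977
257 r 0.1528 a 0.9021
258 r 0.1556 a 0.9044
259 r 0.1582 a 0.9005
260 r 0.1608 a 0.8981
261 r 0.1637 a 0.9008
262 r 0.1665 a 0.9044
263 r 0.1693 a 0.9066
264 r 0.1721 a 0.9076
265 r 0.1747 a 0.906
266 r 0.1772 a 0.9023
267 r 0.18 a 0.9031
268 r 0.1837 a 0.9236
269 r 0.1857 a 0.9094
270 r 0.1881 a 0.9038
271 r 0.1911 a 0.9095
272 r 0.1936 a 0.9058
273 r 0.1957 a 0.8957
274 r 0.198 a 0.8865
275 r 0.2015 a 0.9039
```

View pics/c8.png

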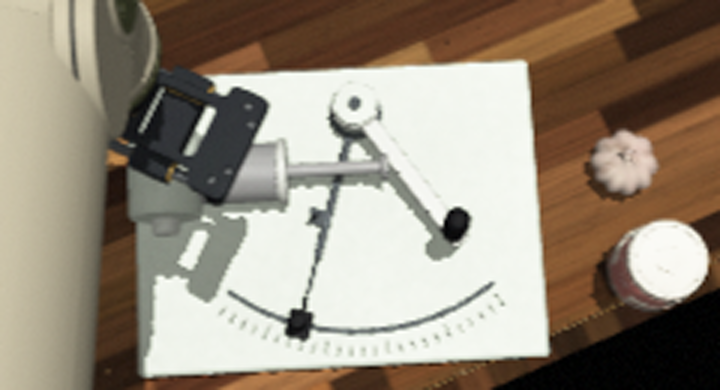

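The nose is at 0.905 rad and the pointer at 0.902 rad, about 0.5 mm apart. The picture shows the pointer running straight into the marker at (300,322), the lever home, the bystanders undisturbed and the robot clear.

```bash
python3 -c 'from h import *
print(r.close_job())'
```

```text
the job is handed in; nothing more can be done
None
```

The job is handed in, with no verdict returned: I pressed the lever to about 0.90 rad and held it at about 10.5 N for 0.5 s, it came back home, and the last image shows the marker tip about 0.5 mm from the pointer tip.

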